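Fit the grating disc on the prep machine's drive

TASK

Fit the grating disc (the one with the rings of small raised teeth) to the prep machine: take it by its black hub, lower it over the drive shaft, guiding it down by hand, until it stops on the drive pin, then turn it without forcing until the pin finds one of the four holes, and bring it down fully home, flat on the drive plate, and let go. Be gentle: never push on the machine through the disc with more than 40 N (four kilos), and leave the slicing disc and everything else on the counter where it is.

Things in the scene. Friction and masses are not known exactly. Their poses are not given: they have to be found in the camera images.
- grater_hub (a point): Where to grip the grating disc: on the bore's axis, in its black eight-sided hub, 36 mm above the disc's underside. The hub is 44 mm across flats (each 18 mm wide) and reaches from 10 to 54 mm above the underside. z: up the bore; x and y point square at four of the flats, the other four lie at 45 degrees.
- grater: The grating disc, about 0.55 kg, lying hub up: steel, 170 mm across, 7 mm thick, two rings of small teeth, a 92 mm square boss 10 mm thick, a 22 mm bore right through hub and all. Origin: centre of the flat underside. Four 11 mm holes for the drive pin go through the boss 32 mm from the axis, on its +x, +y, -x and -y axes; any of them will do.
- slicer_hub (a point): The slicing disc: same body and hub as the grating disc, but with two straight knives instead of teeth; this point is in its hub, 36 mm above its underside. To be left where it lies.
- seat (a point): Centre of the drive plate's top face, in the machine's drum, on the shaft's axis; z up the shaft. The plate is 80 mm across; the drum wall, 200 mm across inside, ends 33 mm above this point. Fully home, the disc lies flat on the plate (grater_hub 36 mm above here); stopped on the pin, 9 mm higher. The motor's gears hold the plate against about 0.35 N m: turning under more than some 8 N of push drags it along.
- shaft_top (a point): Top of the drive shaft, 42 mm above seat: 20 mm across, its top 10 mm tapered to 10 mm. Beside it one drive pin, 8 mm across, tip slightly tapered, stands 9 mm above the plate, 32 mm from the axis, at ANY angle (the plate stops anywhere; no axes listed here tell where). See it from above or feel for it: a quarter turn of the disc always brings a hole over it.
- machine: The prep machine, fixed to the counter: aluminium motor housing 270 x 240 mm, 150 mm high, with the open drum on top (to 205 mm, 216 mm across outside, about the shaft), feed head taken off. Origin at counter level below the shaft. Its discharge chute points along its own x axis over a fixed steel pan.
- bowl: White bowl, 110 mm across, 50 mm high; origin under its centre. Leave alone.
- brush: Pastry brush lying flat, 200 mm long along its x axis. Leave alone.
- oil: Green bottle, 66 mm across, 210 mm high; origin under its centre. Leave alone.
- nutjar: Amber jar with steel lid, 90 mm across, 110 mm high; origin under its centre. Leave alone.
- pusher: White pusher of the feed tube standing upright, 68 mm across at most, 162 mm high; origin under its centre. Leave alone.
- mug: Blue mug, 80 mm across, 90 mm high; origin under its centre. Leave alone.

How it is judged (in metres and radians):
On the way:
1. the grating disc is lowered upright over the shaft, guided rather than dropped (at least 0.1 s on its way down between 30 and 3 mm above home) (z of grater_hub in the frame of seat between 0.039 and 0.066 m and horizontal distance between grater_hub and seat below 0.004 m and angle between grater_hub's own z axis and vertical below 0.12 rad), for 0.1 s.
At the end, for the whole second after the job is handed in: the grating disc is fully home on the drive plate with the pin in one of its holes: its underside within 2 mm of the plate, within 4 mm of the shaft's axis, within 0.03 rad of level, and let go (z of grater_hub in the frame of seat below 0.038 m and horizontal distance between grater_hub and seat below 0.004 m and angle between grater_hub's own z axis and vertical below 0.03 rad); the robot touches nothing.
It fails at once if the disc is pushed on the machine with more than 40 N (contact force between grater and machine above 40 N).
It fails at once if the slicing disc is moved more than 30 mm (distance of slicer_hub from where it was at the start of the episode above 0.03 m).
It fails at once if something else on the counter is moved more than 30 mm (distance of any of bowl, brush, oil, nutjar, pusher, mug from where it was at the start of the episode above 0.03 m).
It also fails if it takes over 58 s, if anything falls off the work surface, if the arm or the gripper's body presses on something with over 40 N, if the wrist force passes 120 N, or if a joint passes its speed limit or range.

ROBOT

A 6-joint arm with a two-finger parallel gripper is mounted at the origin on the work surface. World frame = base frame: x ahead of the robot, y to its left, z up, the work surface at z = 0. Lengths are in m, angles in degrees, forces in N, time in s.
With the tool pointing down it reaches from about 0.275 to 0.975 m from the base axis. Payload 8.4 kg.
Tool frame: the origin (TCP) lies midway between the tips of the shut fingers; the grasp point (between the pads) lies 19 mm behind it; z points along the fingers, y is the line along which they close (so a half turn about z gives the same grasp; the last joint's range is limited). The gripper opens to 92 mm and grips with 3 to 60 N. Pads are 20 mm wide; open, the fingers measure 128 mm over their backs; the gripper's body (75 mm by 189 mm) begins 69 mm behind the grasp point.
Start: joints at [67.07, 20.225, 93.587, -0, 66.188, -0.138], TCP at [0.242, 0.576, 0.215] pointing down, gripper open.
Joint ranges: [-150.9, 150.9], [-52.94, 120.26], [3.33, 152.33], [-74.26, 254.26], [0, 154.13], [-172.89, 172.89]. Speed limits (degrees/s): [127.2, 127.2, 159.86, 180, 180, 180].

INTERFACE

Orientations are given as [roll, pitch, yaw] about the fixed x, y, z axes, in that order (R = Rz(yaw) Ry(pitch) Rx(roll)).
In Python, from bench import manip gives the robot as it stands.
- The arm moves only by the tool drive_tool, never from a script. Its argument "moves" is a list that holds one entry, the list of rows, each a list of 7 numbers: the shift along the tool's x, y, z in m, then the turn, a rotation vector about the tool's x, y, z in degrees, then the finger opening in m, from 0 to 0.0919. A call has 1 to 8 rows; each row is the pose to reach, as a shift and turn from the pose commanded when the call began, along the tool's axes at that moment; what a row does not reach only later rows make up. A row lasts 1/10 s, in which the tool goes at most 50 mm and 8.59 degrees, less where a joint would pass 70% of its speed; a pose out of reach is approached as far as the arm can. A call with a gripper value outside its range is refused whole. The fingers move at their own pace and stop on an object; "force" is the grip in N (left out, the last holds). Time passes only in rows, so rows that repeat a pose let the fingers close. It gives the time, the measured TCP pose, the force, the opening and the grip force at its end, in the units of the state.
- manip.read_state(): the state, without advancing time (a new reading comes with each control period).
- manip.capture(name): name is "side" or "top" or "wrist"; returns a dict with "frame" (480x640x3 uint8, red, green, blue), "fx", "fy", "cx", "cy" (pixels), "R" (3x3) and "t" (3): a world point X has camera coordinates R X + t. Camera axes: x right, y down, z forward; pixel columns grow to the right and rows downward; lengths in m; the calibration is good to about 2 mm. A picture is of the moment at which its call begins. There is no depth.
- manip.hand_in(): hands the job in; it is judged then, once.
Trained networks look in a picture, given as the dict that the camera call returned (one of the last four; its "shot" number tells which), for a name from the list of things; names that differ only in an ending like _2 or _b are one class to them, and where a whole thing is asked for, a point or a joint stands for the part that bears it (a point fixed in the world has none). Each returns a list of dicts, best first, with "score" (0 to 1); they miss things now and then, are a little off and sometimes report something else, mostly with a low value. They report only what shows in the picture. A call takes as long as a camera call.
- manip.search_frame(picture, label): "point" ([x, y, z] in m, in world coordinates, good to about 4 mm: the middle of the surface that is visible of it).
- manip.spot_point(picture, label): "point" ([x, y, z] in m, in world coordinates, good to about 4 mm: a listed point, or the origin of a listed thing).
The state is a dict: "t": time; "joints": joint angles; "joint_vel": joint speeds; "joint_torque": joint torques, N m; "ee_pos": TCP position; "eef_rot": TCP orientation; "ft_force": force on the tool from outside, world axes, zero at the start; "wrist_torque": the same for the moment, N m; "opening": finger opening in m; "gripper_force": force on a finger pad.
Only numpy, scipy, OpenCV 4.12 (cv2) and the standard library are available. Lean on these libraries where they do the work, as an engineer would, in place of code of your own. Each camera call takes 0.05 s, during which the arm holds its last target. There are 200 camera calls.

## Working session

There is one attempt and no reset: what is moved stays moved. The work goes in short steps, Python scripts to look and compute and a tool call to move; the robot and the scene stay as the last step left them, time stands still between calls to the robot, and variables do not carry over. Pictures are saved under pics/ and viewed, at most 10 in all, crops included, and the job is handed in when it is done.

Besides the shell and the picture viewer there is one more tool, called after "Request:" as name([rows], argument=value, ...), one row to a line, values as JSON. drive_tool: Moves the arm, as the interface text tells. Its arguments: {"type":"object","properties":{"moves":{"type":"array"},"force":{"type":"number"}},"required":["moves"]}

```bash
mkdir -p pics && cat > h.py <<'E'
from bench import manip
import numpy as np, cv2
def snap(c,fn=None):
    p=manip.capture(c)
    if fn: cv2.imwrite('pics/'+fn+'.png',p['frame'][:,:,::-1])
    return p
def proj(p,X):
    c=np.array(p['R'])@np.array(X)+np.array(p['t']); return p['fx']*c[0]/c[2]+p['cx'],p['fy']*c[1]/c[2]+p['cy']
def ray(p,u,v,z):
    R=np.array(p['R']);o=-R.T@np.array(p['t']);d=R.T@np.array([(u-p['cx'])/p['fx'],(v-p['cy'])/p['fy'],1]);return o+d*(z-o[2])/d[2]
E
python3 - <<'E'
from h import *
for c in ['top','side']:
    p=snap(c,c+'0')
    print(c,-np.array(p['R']).T@p['t'])
    for n in ['grater_hub','grater','slicer_hub','seat','shaft_top','machine']:
        for q in manip.spot_point(p,n)[:2]: print(n,np.round(q['point'],4),round(q['score'],2),np.round(proj(p,q['point'])))
s=manip.read_state();print(s['ee_pos'],s['eef_rot'],s['ft_force'])
E
```

```text
top [ 0.25737776 -0.0404293   1.93588616]
grater_hub [ 0.4461 -0.1947  0.0389] 0.95 [377. 268.]
grater [ 0.4524 -0.1981  0.0035] 0.64 [377. 267.]
slicer_hub [ 0.5817 -0.3517  0.0362] 0.9 [427. 224.]
seat [0.5591 0.1944 0.1721] 0.89 [246. 225.]
seat [ 0.4518 -0.1928  0.0379] 0.74 [376. 266.]
shaft_top [0.5495 0.1949 0.2158] 0.67 [243. 225.]
machine [0.5485 0.1929 0.0014] 0.75 [253. 237.]
machine [ 0.4545 -0.2006  0.0024] 0.56 [378. 266.]
side [-0.25107872 -0.82996949  0.96642275]
grater_hub [ 0.4547 -0.1963  0.0374] 0.7 [338. 320.]
grater [ 4.518e-01 -1.965e-01  4.000e-04] 0.61 [337. 330.]
grater [ 0.58   -0.3519  0.0342] 0.52 [416. 326.]
seat [0.5519 0.1882 0.1702] 0.72 [267. 208.]
shaft_top [0.5513 0.1881 0.2147] 0.61 [265. 195.]
machine [0.5506 0.1863 0.0024] 0.63 [270. 253.]
[0.24213224 0.57621158 0.21461572] [ 1.79994957e+02 -7.34086543e-04  1.57208969e+02] [-0.1481734  -0.55895697  0.0296457 ]
```

View pics/top0.png

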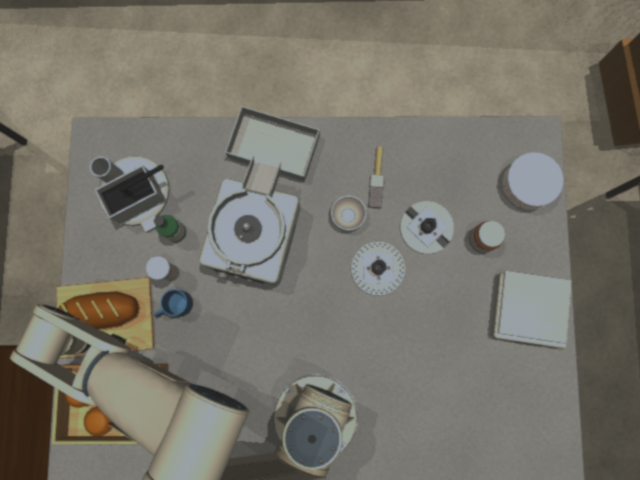

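The top view shows the toothed grater at about (378,268), the slicer at (428,227) and the shaft at (246,227). The networks agree with this. I'll go above the machine first so the wrist camera can find the pin.

Request:
drive_tool([
  [[0,0,-0.05,0,0,0,0.09],[0,0,-0.1,0,0,0,0.09],[0,0,-0.15,0,0,0,0.09],[-0.03,-0.025,-0.2,0,0,0,0.09],[-0.07,-0.055,-0.2,0,0,0,0.09],[-0.11,-0.085,-0.2,0,0,0,0.09],[-0.15,-0.115,-0.2,0,0,0,0.09],[-0.19,-0.145,-0.2,0,0,0,0.09]],
])

```text
t: 1.5
ee_pos: [0.3571, 0.3751, 0.4149]
eef_rot: [180.0, 0.0, 157.2]
ft_force: [1.2, 0.4, -1.1]
opening: 0.09
gripper_force: 0.0
```

Request:
drive_tool([
  [[-0.04,-0.03,0,0,0,0,0.09],[-0.08,-0.06,0,0,0,0,0.09],[-0.12,-0.09,0,0,0,0,0.09],[-0.155,-0.125,0,0,0,0,0.09],[-0.155,-0.125,0,0,0,0,0.09],[-0.155,-0.125,0,0,0,0,0.09]],
])

```text
t: 2.1
ee_pos: [0.4513, 0.2006, 0.4147]
eef_rot: [180.0, -0.0, 157.0]
ft_force: [-0.1, 0.1, -0.6]
opening: 0.0899
gripper_force: 0.0
```

```bash
cat >> h.py <<'E'
def rel(target,yaw=None):
    "shift and turn in tool axes to reach world TCP target, tool down with yaw"
    from scipy.spatial.transform import Rotation as Ro
    s=manip.read_state();R=Ro.from_euler('xyz',s['eef_rot'],degrees=True)
    y=s['eef_rot'][2] if yaw is None else yaw
    d=R.inv().apply(np.array(target)-s['ee_pos']);r=(R.inv()*Ro.from_euler('xyz',[180,0,y],degrees=True)).as_rotvec(degrees=True)
    print('now',np.round(s['ee_pos'],4),np.round(s['eef_rot'],2),'t',round(s['t'],2),'rel',np.round(d,4),np.round(r,2))
E
python3 - <<'E'
from h import *
p=snap('wrist','w1'); print(-np.array(p['R']).T@p['t'],np.round(p['R'],2))
for n in ['seat','shaft_top','grater_hub']:
    for q in manip.spot_point(p,n)[:2]: print(n,np.round(q['point'],4),round(q['score'],2),np.round(proj(p,q['point'])))
rel([0.452,-0.196,0.25])
E
```

```text
[0.38538858 0.23018071 0.58490761] [[ 0.39  0.92  0.  ]
 [ 0.89 -0.38  0.26]
 [ 0.24 -0.1  -0.97]]
seat [0.5544 0.1942 0.1738] 0.59 [343. 286.]
shaft_top [0.5512 0.1934 0.2108] 0.64 [344. 296.]
grater_hub [ 0.4489 -0.1997  0.0398] 0.6 [ 95. 287.]
now [0.4505 0.2026 0.4146] [ 1.7999e+02 -1.0000e-02  1.5731e+02] t 2.3 rel [-0.1552 -0.3672  0.1645] [ 0.01 -0.01 -0.  ]
```

View pics/w1.png

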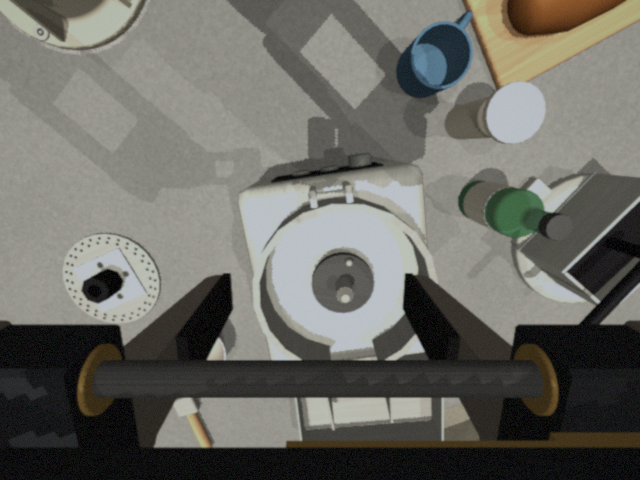

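The wrist view shows the pin as a bright dot near (348,264), with the shaft top at (344,296) inside the dark plate centred near (343,282). Next I'll measure the pin angle and move over the grater.

Request:
drive_tool([
  [[-0.018,-0.043,0,0,0,8,0.09],[-0.036,-0.086,0,0,0,16,0.09],[-0.054,-0.129,0,0,0,24,0.09],[-0.072,-0.172,0,0,0,32,0.09],[-0.09,-0.215,0,0,0,40,0.09],[-0.108,-0.258,0.01,0,0,48,0.09],[-0.126,-0.3,0.03,0,0,56,0.09],[-0.142,-0.34,0.05,0,0,64,0.09]],
])

```text
t: 3.1
ee_pos: [0.4506, -0.1678, 0.3644]
eef_rot: [179.9, 0.0, 93.0]
ft_force: [0.1, -0.3, 0.7]
opening: 0.0901
gripper_force: 0.0
```

```bash
python3 - <<'E'
from h import *
f=cv2.imread('pics/w1.png')
c=cv2.resize(f[235:325,295:395],None,fx=6,fy=6,interpolation=cv2.INTER_CUBIC);cv2.imwrite('pics/w1c.png',c)
rel([0.45,-0.24,0.30],90)
E
```

```text
now [ 0.4506 -0.1678  0.3644] [1.7992e+02 3.0000e-02 9.3000e+01] t 3.1 rel [-0.072  -0.0045  0.0644] [0.08 0.03 3.  ]
```

View pics/w1c.png

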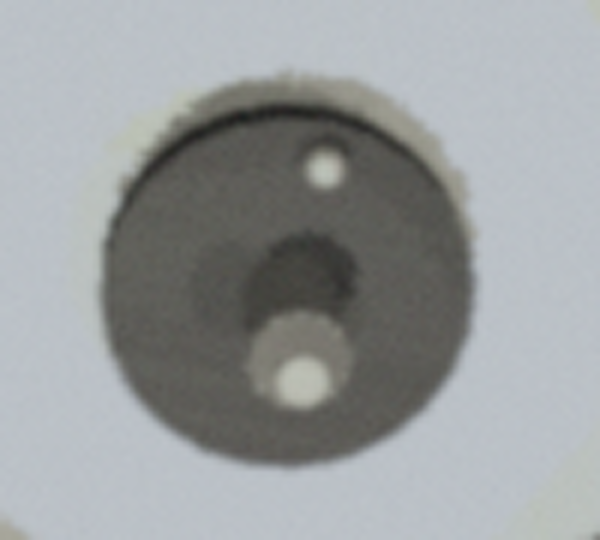

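The crop shows the plate ellipse at x 103–472, y 105–465. The pin tip is at (323,168) and the shaft's top face at (302,382).

Request:
drive_tool([
  [[-0.04,-0.005,0.03,0,0,3,0.09],[-0.07,-0.005,0.065,0,0,3,0.09],[-0.07,-0.005,0.065,0,0,3,0.09],[-0.07,-0.005,0.065,0,0,3,0.09]],
])

```text
t: 3.5
ee_pos: [0.4492, -0.2364, 0.299]
eef_rot: [-179.9, -0.1, 90.2]
ft_force: [0.2, 0.9, 0.4]
opening: 0.0903
gripper_force: 0.0
```

```bash
python3 - <<'E'
from h import *
from scipy.spatial.transform import Rotation as Ro
s=manip.read_state()
p=snap('wrist','w2')
E=Ro.from_euler('xyz',s['eef_rot'],degrees=True).as_matrix();R=np.array(p['R']);C=-R.T@p['t']
Rte=R@E; off=E.T@(C-s['ee_pos'])
# w1 pose
E1=Ro.from_euler('xyz',[179.99,-.01,157.31],degrees=True).as_matrix();P1=np.array([.4505,.2026,.4146])
R1=Rte@E1.copy() if 0 else (R@E)@E1.T
C1=P1+E1@off; print('C1',C1,np.round(R1,2))
q=dict(p);q['R']=R1;q['t']=-R1@C1
cv=lambda x,y:(295+(x+.5)/6-.5,235+(y+.5)/6-.5)
sh=ray(q,*cv(302,382),0.214);pl=ray(q,*cv(288,285),0.172);pin=ray(q,*cv(323,168),0.181)
print('shaft',sh,'plate',pl,'pin',pin)
for c in (sh,pl):
    d=pin-c;print('r',np.hypot(d[0],d[1]),'ang',np.degrees(np.arctan2(d[1],d[0])))
for n in ['grater_hub','grater','slicer_hub']:
    for k in manip.spot_point(p,n)[:2]: print(n,np.round(k['point'],4),round(k['score'],2),np.round(proj(p,k['point'])))
rel([0.45,-0.196,0.1],90)
cv2.imwrite('pics/w2c.png',cv2.resize(p['frame'][:300,170:470,::-1],None,fx=2,fy=2,interpolation=cv2.INTER_CUBIC))
E
```

```text
C1 [0.38248164 0.23269149 0.58481955] [[ 0.39  0.92  0.  ]
 [ 0.89 -0.37  0.26]
 [ 0.24 -0.1  -0.97]]
shaft [0.5500142  0.19687019 0.214     ] plate [0.54725229 0.19823727 0.172     ] pin [0.52280003 0.21492163 0.181     ]
r 0.03265678615686398 ang 146.44327188112766
r 0.029602042818334368 ang 145.69334163646812
grater_hub [ 0.4513 -0.1992  0.0363] 0.92 [318. 178.]
grater [ 0.45   -0.1969  0.0026] 0.82 [317. 174.]
slicer_hub [ 0.5823 -0.3551  0.0357] 0.92 [415. 296.]
now [ 0.4501 -0.2362  0.301 ] [1.7988e+02 5.0000e-02 9.0320e+01] t 3.7 rel [ 0.0403 -0.0003  0.201 ] [0.12 0.05 0.32]
```

View pics/w2c.png

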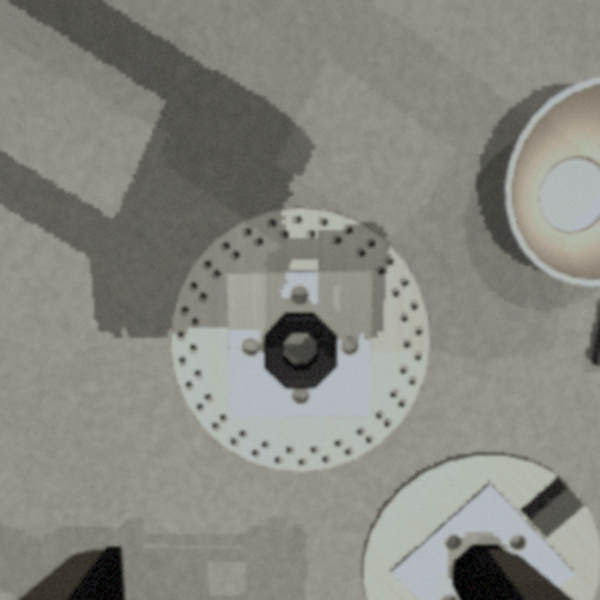

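The holes sit on the image axes at crop (250,347), (350,345), (300,295) and (301,396). So the grater's axes are about 1° off world, and a grip yaw of 91° is square on a flat. The pin is at about 146°, so the disc must turn by −35°.

Request:
drive_tool([
  [[0.02,0,0.045,0,0,-0.7,0.09],[0.038,0,0.09,0,0,-0.7,0.09],[0.038,0,0.135,0,0,-0.7,0.09],[0.038,0,0.18,0,0,-0.7,0.09],[0.038,0,0.22,0,0,-0.7,0.09],[0.038,0,0.25,0,0,-0.7,0.09],[0.038,0,0.27,0,0,-0.7,0.09],[0.038,0,0.283,0,0,-0.7,0.09]],
], force=40)

```text
t: 4.5
ee_pos: [0.4494, -0.1984, 0.0159]
eef_rot: [-180.0, -0.0, 91.0]
ft_force: [0.2, -0.6, -0.3]
opening: 0.0896
gripper_force: 0.0
```

Request:
drive_tool([
  [[0,0,0,0,0,0,0.09],[0,0,0,0,0,0,0.06],[0,0,0,0,0,0,0.035],[0,0,0,0,0,0,0.035],[0,0,0,0,0,0,0.035],[0,0,0,0,0,0,0.035],[0,0,0,0,0,0,0.035],[0,0,0,0,0,0,0.035]],
], force=40)

```text
t: 5.3
ee_pos: [0.4497, -0.1994, 0.0169]
eef_rot: [179.9, 0.0, 90.9]
ft_force: [2.9, 0.3, 3.2]
opening: 0.044
gripper_force: 40.0
```

Request:
drive_tool([
  [[0,0,-0.01,0,0,0,0.035],[0,0,-0.04,0,0,0,0.035],[0,0,-0.09,0,0,0,0.035],[0,0,-0.14,0,0,0,0.035],[0,0,-0.19,0,0,0,0.035],[0,0,-0.23,0,0,0,0.035],[0,0,-0.27,0,0,0,0.035],[0,0,-0.3,0,0,0,0.035]],
])

```text
t: 6.1
ee_pos: [0.4481, -0.1988, 0.319]
eef_rot: [180.0, 0.0, 90.9]
ft_force: [0.9, -0.2, -6.5]
opening: 0.0441
gripper_force: 40.0
```

```bash
python3 - <<'E'
from h import *
p=snap('wrist','w3')
for c in (p,snap('top'),snap('side')):
    for n in ['grater_hub','grater','seat','shaft_top']:
        for k in manip.spot_point(c,n)[:1]: print(n,np.round(k['point'],4),round(k['score'],2),np.round(proj(c,k['point'])))
s=manip.read_state();print(s['ft_force'],s['wrist_torque'],s['opening'],p['fx'],p['cx'],p['cy'])
rel([0.5525,0.193,0.317],56)
E
```

```text
grater_hub [ 0.4496 -0.1994  0.3367] 0.84 [317. 309.]
grater [ 0.4472 -0.1974  0.3036] 0.61 [313. 280.]
grater_hub [ 0.4479 -0.1943  0.3476] 0.9 [387. 255.]
grater [ 0.4501 -0.1974  0.3054] 0.68 [386. 256.]
seat [0.5578 0.196  0.174 ] 0.95 [245. 225.]
shaft_top [0.5485 0.1945 0.2141] 0.71 [244. 226.]
grater_hub [ 0.4539 -0.1979  0.341 ] 0.67 [340. 222.]
grater [ 0.449  -0.1942  0.3079] 0.61 [337. 235.]
seat [0.5543 0.191  0.1742] 0.98 [267. 206.]
shaft_top [0.5548 0.1904 0.2125] 0.75 [266. 195.]
[-0.64478775 -0.76476371 -6.75017114] [-0.09158653  0.07024898  0.03926498] 0.04368742874006475 349.2890395747942 317.34820652695475 240.4570129218622
now [ 0.4489 -0.1991  0.3163] [-1.7998e+02 -1.0000e-02  9.0910e+01] t 6.85 rel [ 0.3904  0.1098 -0.0007] [-3.000e-02 -0.000e+00  3.491e+01]
```

View pics/w3.png

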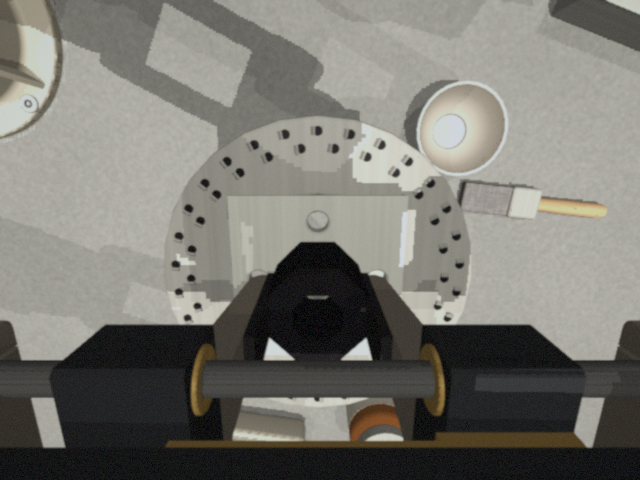

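The disc hangs level and centred between the pads, with its edges at x 166–471. The bowl and brush are undisturbed. Next I'll carry it over the shaft and turn it to yaw 56°.

Request:
drive_tool([
  [[0.02,0.005,0,0,0,2,0.035],[0.055,0.015,0,0,0,6,0.035],[0.095,0.027,0,0,0,10,0.035],[0.135,0.038,0,0,0,14,0.035],[0.175,0.05,0,0,0,18,0.035],[0.215,0.061,0,0,0,22,0.035],[0.255,0.072,0,0,0,26,0.035],[0.295,0.083,0,0,0,30,0.035]],
])

```text
t: 7.65
ee_pos: [0.5275, 0.0989, 0.3167]
eef_rot: [180.0, -0.0, 60.8]
ft_force: [0.1, -0.6, -6.6]
opening: 0.0435
gripper_force: 40.0
```

```bash
python3 - <<'E'
from h import *
rel([0.553,0.1925,0.26],56)
E
```

```text
now [0.5275 0.0989 0.3167] [ 1.7998e+02 -1.0000e-02  6.0750e+01] t 7.65 rel [ 0.0941 -0.0235  0.0567] [ 0.02 -0.01  4.75]
```

Request:
drive_tool([
  [[0.035,-0.009,0,0,0,3,0.035],[0.07,-0.017,0.01,0,0,4.7,0.035],[0.09,-0.023,0.025,0,0,4.7,0.035],[0.094,-0.0235,0.04,0,0,4.7,0.035],[0.094,-0.0235,0.055,0,0,4.7,0.035],[0.094,-0.0235,0.055,0,0,4.7,0.035]],
])

```text
t: 8.25
ee_pos: [0.5508, 0.1893, 0.2588]
eef_rot: [-179.9, 0.2, 56.2]
ft_force: [-0.6, -0.6, -7.6]
opening: 0.0435
gripper_force: 40.0
```

```bash
python3 - <<'E'
from h import *
rel([0.553,0.1925,0.24],56)
for c in ('side','top','wrist'):
    p=snap(c,c+'4')
    for n in ['grater_hub','grater','seat','shaft_top','machine']:
        for k in manip.spot_point(p,n)[:1]: print(c,n,np.round(k['point'],4),round(k['score'],2),np.round(proj(p,k['point'])))
f=cv2.imread('pics/side4.png')
u,v=proj(p:=manip.capture('side'),[.553,.192,.25]);u,v=int(u),int(v);print(u,v)
a=cv2.resize(f[v-50:v+50,u-65:u+65],None,fx=5,fy=5,interpolation=cv2.INTER_CUBIC);cv2.imwrite('pics/side4c.png',a)
E
```

```text
now [0.5508 0.1893 0.2588] [-179.85    0.24   56.2 ] t 8.25 rel [0.004  0.0001 0.0188] [-0.15  0.24  0.2 ]
side grater_hub [0.5546 0.1885 0.2781] 0.63 [265. 175.]
side grater [0.5548 0.1907 0.2425] 0.86 [265. 186.]
side seat [0.5518 0.1885 0.1706] 0.6 [266. 207.]
side shaft_top [0.5552 0.1869 0.2132] 0.96 [267. 195.]
side machine [0.5501 0.1898 0.0023] 0.89 [269. 252.]
top grater_hub [0.5515 0.1924 0.2847] 0.71 [241. 221.]
top grater [0.5547 0.1913 0.2494] 0.63 [243. 222.]
wrist grater_hub [0.5554 0.1911 0.2825] 0.76 [321. 308.]
wrist grater [0.5512 0.195  0.2456] 0.77 [310. 278.]
264 183
```

View pics/side4c.png

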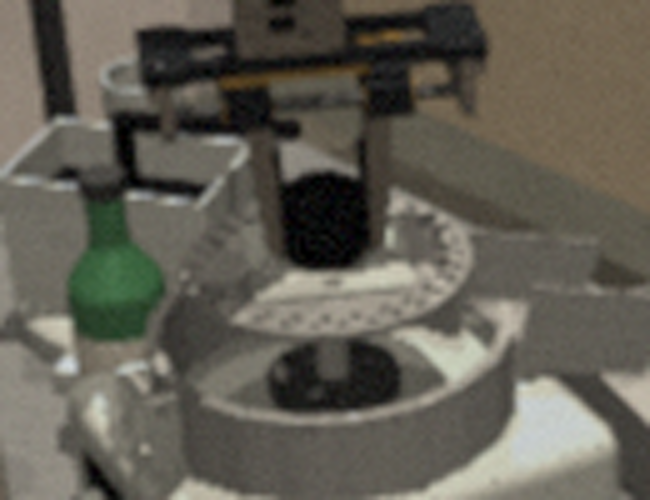

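The disc hangs level over the drum with its hub in line with the shaft, at crop x≈325 and 332 with perspective tilt accounted for. I'll lower it gently.

Request:
drive_tool([
  [[0,0,0.006,0,0,0.2,0.035],[0,0,0.012,0,0,0.2,0.035],[0,0,0.018,0,0,0.2,0.035],[0,0,0.022,0,0,0.2,0.035],[0,0,0.025,0,0,0.2,0.035],[0,0,0.028,0,0,0.2,0.035],[0,0,0.031,0,0,0.2,0.035],[0,0,0.031,0,0,0.2,0.035]],
])

```text
t: 10.0
ee_pos: [0.5523, 0.1906, 0.2302]
eef_rot: [-180.0, 0.0, 56.0]
ft_force: [0.8, 0.3, -7.0]
opening: 0.0437
gripper_force: 40.0
```

```bash
python3 - <<'E'
from h import *
rel([0.553,0.1925,0.2],56)
for i in range(3):
    manip.capture('top');s=manip.read_state();print(np.round(s['ft_force'],1),np.round(s['ee_pos'],4),np.round(s['wrist_torque'],2))
E
```

```text
now [0.5523 0.1906 0.2302] [-1.7998e+02  3.0000e-02  5.6010e+01] t 10.0 rel [ 0.002  -0.0005  0.0302] [-0.02  0.03  0.01]
[-0.4 -0.6 -5.7] [0.5524 0.1907 0.2304] [0.01 0.15 0.  ]
[-0.1  0.4 -6.4] [0.5525 0.1907 0.2306] [-0.07  0.11  0.02]
[ 0.7 -0.2 -6.8] [0.5526 0.1908 0.2308] [-0.08  0.12 -0.  ]
```

Request:
drive_tool([
  [[0,0,0.002,0,0,0,0.035],[0,0,0.004,0,0,0,0.035],[0,0,0.005,0,0,0,0.035],[0,0,0.006,0,0,0,0.035],[0,0,0.006,0,0,0,0.035]],
])

```text
t: 10.65
ee_pos: [0.5524, 0.1907, 0.2244]
eef_rot: [-180.0, 0.0, 56.0]
ft_force: [0.5, 0.1, -6.5]
opening: 0.0439
gripper_force: 40.0
```

Request:
drive_tool([
  [[0,0,0.001,0,0,0,0.035],[0,0,0.002,0,0,0,0.035],[0,0,0.003,0,0,0,0.035],[0,0,0.004,0,0,0,0.035],[0,0,0.004,0,0,0,0.035]],
])

```text
t: 11.15
ee_pos: [0.5519, 0.1905, 0.2208]
eef_rot: [-180.0, 0.0, 56.0]
ft_force: [-4.5, -1.8, 0.7]
opening: 0.0439
gripper_force: 40.0
```

Request:
drive_tool([
  [[-0.0007,-0.0005,0,0,0,0,0.035],[-0.0007,-0.0005,0,0,0,0,0.035],[-0.0007,-0.0005,0.001,0,0,0,0.035],[-0.0007,-0.0005,0.002,0,0,0,0.035],[-0.0007,-0.0005,0.002,0,0,0,0.035]],
])

```text
t: 11.65
ee_pos: [0.5512, 0.1903, 0.2178]
eef_rot: [-180.0, 0.1, 56.0]
ft_force: [-2.9, 0.7, -6.2]
opening: 0.0436
gripper_force: 40.0
```

Request:
drive_tool([
  [[-0.0002,-0.0003,0.001,0,0,0,0.035],[-0.0002,-0.0003,0.003,0,0,0,0.035],[-0.0002,-0.0003,0.005,0,0,0,0.035],[-0.0002,-0.0003,0.007,0,0,0,0.035],[-0.0002,-0.0003,0.009,0,0,0,0.035],[-0.0002,-0.0003,0.011,0,0,0,0.035],[-0.0002,-0.0003,0.011,0,0,0,0.035]],
])

```text
t: 12.35
ee_pos: [0.5511, 0.1903, 0.2071]
eef_rot: [-180.0, 0.0, 56.0]
ft_force: [-3.3, -1.7, -7.8]
opening: 0.0439
gripper_force: 40.0
```

Request:
drive_tool([
  [[-0.0004,-0.0003,0.001,0,0,0,0.035],[-0.0004,-0.0003,0.003,0,0,0,0.035],[-0.0004,-0.0003,0.005,0,0,0,0.035],[-0.0004,-0.0003,0.006,0,0,0,0.035],[-0.0004,-0.0003,0.006,0,0,0,0.035]],
])

```text
t: 12.85
ee_pos: [0.551, 0.1903, 0.2014]
eef_rot: [180.0, -0.0, 56.0]
ft_force: [-1.5, -0.7, -7.6]
opening: 0.0436
gripper_force: 40.0
```

Next I'll step down toward the pin, about 1 mm per row.

Request:
drive_tool([
  [[-0.0002,0,0.001,0,0,0,0.035],[-0.0002,0,0.002,0,0,0,0.035],[-0.0002,0,0.003,0,0,0,0.035],[-0.0002,0,0.004,0,0,0,0.035],[-0.0002,0,0.004,0,0,0,0.035]],
])

```text
t: 13.35
ee_pos: [0.5509, 0.1902, 0.1975]
eef_rot: [180.0, -0.0, 56.0]
ft_force: [-0.5, -0.5, -7.1]
opening: 0.0439
gripper_force: 40.0
```

Request:
drive_tool([
  [[0,0,0.001,0,0,0,0.035],[0,0,0.0015,0,0,0,0.035],[0,0,0.002,0,0,0,0.035],[0,0,0.002,0,0,0,0.035]],
])

```text
t: 13.75
ee_pos: [0.5507, 0.1901, 0.1955]
eef_rot: [-180.0, 0.0, 56.0]
ft_force: [0.0, -0.3, -6.3]
opening: 0.0438
gripper_force: 40.0
```

Request:
drive_tool([
  [[0,0,0.001,0,0,0,0.035],[0,0,0.0015,0,0,0,0.035],[0,0,0.002,0,0,0,0.035],[0,0,0.002,0,0,0,0.035]],
])

```text
t: 14.15
ee_pos: [0.5507, 0.19, 0.1935]
eef_rot: [-180.0, 0.0, 56.0]
ft_force: [0.4, -0.8, -5.7]
opening: 0.0437
gripper_force: 40.0
```

Request:
drive_tool([
  [[0,0,0.0005,0,0,0,0.035],[0,0,0.001,0,0,0,0.035],[0,0,0.0015,0,0,0,0.035],[0,0,0.002,0,0,0,0.035],[0,0,0.0025,0,0,0,0.035],[0,0,0.0025,0,0,0,0.035]],
])

```text
t: 14.75
ee_pos: [0.5507, 0.1901, 0.191]
eef_rot: [-180.0, 0.0, 56.0]
ft_force: [0.5, 0.4, -7.1]
opening: 0.0437
gripper_force: 40.0
```

Request:
drive_tool([
  [[0,0,0.0005,0,0,0,0.035],[0,0,0.001,0,0,0,0.035],[0,0,0.0015,0,0,0,0.035],[0,0,0.002,0,0,0,0.035],[0,0,0.002,0,0,0,0.035]],
])

```text
t: 15.25
ee_pos: [0.5507, 0.19, 0.189]
eef_rot: [-180.0, 0.0, 56.0]
ft_force: [-1.3, -0.1, -5.9]
opening: 0.0435
gripper_force: 40.0
```

Request:
drive_tool([
  [[0,0,0.0005,0,0,0,0.035],[0,0,0.001,0,0,0,0.035],[0,0,0.0015,0,0,0,0.035],[0,0,0.0015,0,0,0,0.035]],
])

```text
t: 15.65
ee_pos: [0.5508, 0.1901, 0.1889]
eef_rot: [180.0, -0.0, 56.0]
ft_force: [-5.0, -1.7, 7.4]
opening: 0.0435
gripper_force: 40.0
```

It stopped at 0.189, which is the expected home height; the pin stop would have been at about 0.198. I'll ease off, release, rise straight up and look.

Request:
drive_tool([
  [[0,0,-0.001,0,0,0,0.035],[0,0,-0.001,0,0,0,0.05],[0,0,-0.001,0,0,0,0.07],[0,0,-0.001,0,0,0,0.08],[0,0,-0.001,0,0,0,0.085],[0,0,-0.001,0,0,0,0.085],[0,0,-0.001,0,0,0,0.085]],
])

```text
t: 16.35
ee_pos: [0.5508, 0.1901, 0.1886]
eef_rot: [180.0, -0.0, 56.0]
ft_force: [-0.1, 0.6, -0.1]
opening: 0.0848
gripper_force: 0.0
```

Request:
drive_tool([
  [[0,0,-0.01,0,0,0,0.085],[0,0,-0.03,0,0,0,0.085],[0,0,-0.07,0,0,0,0.085],[0,0,-0.11,0,0,0,0.085],[-0.05,0,-0.15,0,0,0,0.085],[-0.1,0,-0.18,0,0,0,0.085],[-0.1,0,-0.18,0,0,0,0.085],[-0.1,0,-0.18,0,0,0,0.085]],
])

```text
t: 17.15
ee_pos: [0.4947, 0.1059, 0.3713]
eef_rot: [179.8, -0.2, 55.9]
ft_force: [-0.4, 1.1, 0.1]
opening: 0.0851
gripper_force: 0.0
```

```bash
python3 - <<'E'
from h import *
s=manip.read_state();print(s['t'],s['ee_pos'],s['ft_force'],s['opening'])
for c in ('side','top','wrist'):
    p=snap(c,c+'5')
    for n in ['grater_hub','grater','seat','shaft_top']:
        for k in manip.spot_point(p,n)[:1]: print(c,n,np.round(k['point'],4),round(k['score'],2),np.round(proj(p,k['point'])))
f=cv2.imread('pics/side5.png');a=cv2.resize(f[140:240,210:330],None,fx=5,fy=5,interpolation=cv2.INTER_CUBIC)
w=cv2.imread('pics/wrist5.png');u,v=map(int,proj(p,[.551,.19,.2]));print(u,v)
cv2.imwrite('pics/side5c.png',a)
E
```

```text
17.15 [0.49471882 0.10593456 0.37131686] [-0.43536402  1.10919226  0.0645814 ] 0.08510055813880853
side grater_hub [0.5564 0.1932 0.2075] 0.6 [266. 196.]
side grater [0.5549 0.1914 0.1732] 0.81 [267. 206.]
side seat [ 0.3477  0.4221 -0.003 ] 0.73 [175. 251.]
side shaft_top [0.551  0.1909 0.2172] 0.86 [265. 194.]
top grater_hub [0.5515 0.1932 0.2129] 0.48 [244. 225.]
top grater [0.555  0.1933 0.1717] 0.48 [246. 226.]
wrist grater_hub [0.5528 0.1868 0.2067] 0.94 [321. 120.]
wrist grater [0.5527 0.1891 0.1734] 0.9 [320. 120.]
wrist seat [0.5504 0.193  0.1719] 0.93 [315. 118.]
wrist shaft_top [0.5516 0.1963 0.2125] 0.8 [314. 111.]
317 118
```

View pics/wrist5.png

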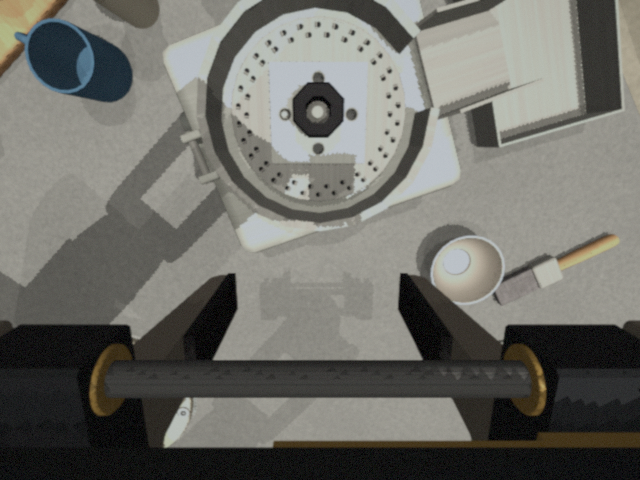

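View pics/side5c.png

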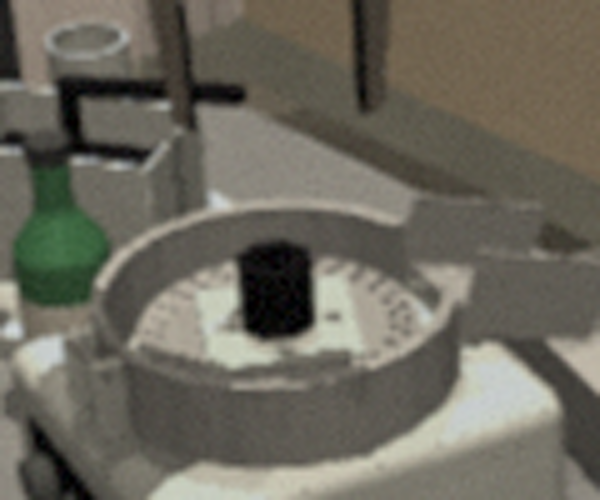

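The disc is flat and home at about z 0.173. The pin shows bright in its left hole at (285,114), the shaft is inside the hub at (318,110), and the gripper is clear.

```bash
python3 -c "
from bench import manip
print(manip.hand_in())"
```

```text
the job is handed in; nothing more can be done
None
```

The grating disc is fully home on the drive plate with the pin in one of its holes, released without forcing, and the job is handed in. The disc never stopped on the pin: I had set its angle from the camera view, so the hole was already over the pin.

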